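# Find the wheel with bearing play and mark it

## Task

One of the three wheels on the bench stands has a worn bearing: feel for it by pushing the top of each rim sideways along its axle with closed fingers, gently and never harder than 15 N. Rock the worn wheel over to the left until it comes up firmly against its stop, then to the right until firmly against the other stop, and leave it leaning to the right. Then drop the loose steel collar over the post in front of that wheel so that it lies flat at the foot; it must never go on another stand's post.

Things in the scene. Friction and masses are not known exactly. Their poses are not given: they have to be found in the camera images.
- wheel_a: wheel of the left-hand stand (seen from the robot; the three look alike): rubber-tyred, 120 mm in diameter, tyre 24 mm wide with flat sides, spins on a level axle between two fork cheeks; origin at its centre, 95 mm above the worktop. Cheeks stand 29 to 35 mm (axle nuts to 48 mm) either side of its mid-plane and end 116 mm above the worktop, 39 mm below the top of the wheel
- rim_top_a (a point): top of the left-hand wheel, middle of the tyre's width, 60 mm above the axle centre; moves along the axle as the wheel is rocked. Axes while upright: x from the front of the stand to its back, y along the axle to the left, z up
- rock_a (a joint): sideways lean of the left-hand wheel about the front-to-back line through its centre, rad: 0 upright, positive top to the left, negative to the right. Sound bearing: only gives springily at the rim (1 to 2.5 mm at 10 N), and comes back to within 1 mm. Worn: moves freely 6 to 14 mm at the rim to each side with about 1 N, then meets a springy stop, and stays where it is left
- post_a (a point): foot of the upright post of the left-hand stand, on its base plate (200 x 90 x 10 mm, reaching 25 mm in front of the post), 10 mm above the worktop; post 12 mm in diameter, 45 mm high, tapered at its tip, 125 mm in front of the axle. x from the stand's front to its back, y left, z up
- wheel_b: wheel of the middle stand (seen from the robot; the three look alike): rubber-tyred, 120 mm in diameter, tyre 24 mm wide with flat sides, spins on a level axle between two fork cheeks; origin at its centre, 95 mm above the worktop. Cheeks stand 29 to 35 mm (axle nuts to 48 mm) either side of its mid-plane and end 116 mm above the worktop, 39 mm below the top of the wheel
- rim_top_b (a point): top of the middle wheel, middle of the tyre's width, 60 mm above the axle centre; moves along the axle as the wheel is rocked. Axes while upright: x from the front of the stand to its back, y along the axle to the left, z up
- rock_b (a joint): sideways lean of the middle wheel about the front-to-back line through its centre, rad: 0 upright, positive top to the left, negative to the right. Sound bearing: only gives springily at the rim (1 to 2.5 mm at 10 N), and comes back to within 1 mm. Worn: moves freely 6 to 14 mm at the rim to each side with about 1 N, then meets a springy stop, and stays where it is left
- post_b (a point): foot of the upright post of the middle stand, on its base plate (200 x 90 x 10 mm, reaching 25 mm in front of the post), 10 mm above the worktop; post 12 mm in diameter, 45 mm high, tapered at its tip, 125 mm in front of the axle. x from the stand's front to its back, y left, z up
- wheel_c: wheel of the right-hand stand (seen from the robot; the three look alike): rubber-tyred, 120 mm in diameter, tyre 24 mm wide with flat sides, spins on a level axle between two fork cheeks; origin at its centre, 95 mm above the worktop. Cheeks stand 29 to 35 mm (axle nuts to 48 mm) either side of its mid-plane and end 116 mm above the worktop, 39 mm below the top of the wheel
- rim_top_c (a point): top of the right-hand wheel, middle of the tyre's width, 60 mm above the axle centre; moves along the axle as the wheel is rocked. Axes while upright: x from the front of the stand to its back, y along the axle to the left, z up
- rock_c (a joint): sideways lean of the right-hand wheel about the front-to-back line through its centre, rad: 0 upright, positive top to the left, negative to the right. Sound bearing: only gives springily at the rim (1 to 2.5 mm at 10 N), and comes back to within 1 mm. Worn: moves freely 6 to 14 mm at the rim to each side with about 1 N, then meets a springy stop, and stays where it is left
- post_c (a point): foot of the upright post of the right-hand stand, on its base plate (200 x 90 x 10 mm, reaching 25 mm in front of the post), 10 mm above the worktop; post 12 mm in diameter, 45 mm high, tapered at its tip, 125 mm in front of the axle. x from the stand's front to its back, y left, z up
- collar_mid (a point): centre (half-way up) of the loose steel collar, a plain ring 46 mm across, 20 mm high, bore 21 mm, lying flat on the worktop at the left; z is its bore's axis

How it is judged:
On the way, in this order (a step that is already met when the one before it is completed fails the run):
1. the worn wheel is pressed against its left stop (lean over 0.08 rad to the left, pushed with more than 3 N) (((value of joint rock_a above 0.08 rad and contact force between the fingers and wheel_a above 3 N) or (value of joint rock_b above 0.08 rad and contact force between the fingers and wheel_b above 3 N) or (value of joint rock_c above 0.08 rad and contact force between the fingers and wheel_c above 3 N))), for 0.1 s.
2. the worn wheel is pressed against its right stop (lean over 0.08 rad to the right, pushed with more than 3 N) (((value of joint rock_a below -0.08 rad and contact force between the fingers and wheel_a above 3 N) or (value of joint rock_b below -0.08 rad and contact force between the fingers and wheel_b above 3 N) or (value of joint rock_c below -0.08 rad and contact force between the fingers and wheel_c above 3 N))), for 0.1 s.
At the end, for the whole second after the job is handed in: The worn wheel leans more than 0.06 rad to the right, and the collar lies flat (within 0.15 rad) at the foot of the post of that same stand: its centre within 8 mm of the post's axis and less than 19 mm above the base plate (((horizontal distance between collar_mid and post_a below 0.008 m and z of collar_mid in the frame of post_a below 0.019 m and value of joint rock_a below -0.06 rad) or (horizontal distance between collar_mid and post_b below 0.008 m and z of collar_mid in the frame of post_b below 0.019 m and value of joint rock_b below -0.06 rad) or (horizontal distance between collar_mid and post_c below 0.008 m and z of collar_mid in the frame of post_c below 0.019 m and value of joint rock_c below -0.06 rad)) and angle between collar_mid's own z axis and vertical below 0.15 rad); the robot touches nothing.
It fails at once if the fingers or the arm press the left wheel with more than 15 N (contact force between any of the fingers, the arm and wheel_a above 15 N).
It fails at once if the fingers or the arm press the middle wheel with more than 15 N (contact force between any of the fingers, the arm and wheel_b above 15 N).
It fails at once if the fingers or the arm press the right wheel with more than 15 N (contact force between any of the fingers, the arm and wheel_c above 15 N).
It fails at once if the collar goes over the post of a stand whose wheel does not lean to the right ((horizontal distance between collar_mid and post_a below 0.008 m and z of collar_mid in the frame of post_a below 0.035 m and value of joint rock_a above -0.06 rad) or (horizontal distance between collar_mid and post_b below 0.008 m and z of collar_mid in the frame of post_b below 0.035 m and value of joint rock_b above -0.06 rad) or (horizontal distance between collar_mid and post_c below 0.008 m and z of collar_mid in the frame of post_c below 0.035 m and value of joint rock_c above -0.06 rad)).
It also fails if it takes over 72 s, if anything falls off the work surface, if the arm or the gripper's body presses on something with over 40 N, if the wrist force passes 120 N, or if a joint passes its speed limit or range.

## Robot

A 7-joint arm with a two-finger parallel gripper is mounted at the origin on the work surface; the furniture and walls round the work are solid. World frame = base frame: x ahead of the robot, y to its left, z up, the work surface at z = 0. Lengths are in m, angles in rad, forces in N, time in s.
With the tool pointing down it reaches from about 0.425 to 0.825 m from the base axis. Payload 3.6 kg.
Tool frame: the origin (TCP) lies where the fingers leave the gripper's body, on its centre line; the fingertips stand 73 mm ahead of it and the grasp point (between the pads) lies 54 mm ahead of it; z points along the fingers, y is the line along which they close (so a half turn about z gives the same grasp; the last joint's range is limited). The gripper opens to 85 mm and grips with 20 to 120 N. Pads are 22 mm wide; open, the fingers measure 114 mm over their backs; the gripper's body (76 mm by 85 mm) begins 54 mm behind the grasp point. The pads swing forward as they close: fully open they stand 13 mm farther back than shut.
Start: joints at [-1.198, 0.615, -0.013, 1.423, 0.008, 1.103, -0.04], TCP at [0.253, 0.599, 0.304] pointing down, gripper open.
Joint ranges: [-3.12, 3.12], [-0.3, 2.06], [-1.34, 1.32], [0.26, 2.42], [-1.36, 4.5], [0.01, 1.98], [-2.84, 2.84]. Speed limits (rad/s): [2.79, 2.79, 3.14, 3.14, 3.14, 3.14, 3.14].

## Interface

Orientations are given as a unit quaternion [x, y, z, w].
In Python, from station import arm, snapshot, camera_info, ticket gives the robot as it stands. Calls block until the motion is done:
- arm.movep(position, orientation): joint-space move of the TCP to a pose.
- arm.line_to(position, velocity=0.15, ori=None): straight line of the TCP; ori=None keeps the orientation; velocity is the mean speed in m/s.
- arm.move_j(angles): joint-space move.
- arm.move_gripper(opening, effort=None): opening from 0.0 (shut) to 1.0 (fully open); effort is the grip in N (None keeps the last); returns when the fingers have stopped.
- arm.pause(seconds).
- arm.ik(position, orientation): joint angles nearest the present ones, or None.
- snapshot(name): name is "scene" or "top" or "wrist"; returns the picture (480x640x3 uint8, blue, green, red); there is no depth.
- camera_info(name): a dict with "fx", "fy", "cx", "cy" (pixels), "dist_coeffs" ([k1, k2, p1, p2, k3] as OpenCV has them; the pictures are not rectified), "R" (3x3) and "t" (3): a world point X has camera coordinates R X + t; the wrist camera has in their place "T_tool_cam" (4x4, takes a point from camera to tool coordinates, whose origin is the TCP and whose axes are the flange's). Camera axes: x right, y down, z forward; pixel columns grow to the right and rows downward; lengths in m; the calibration is good to about 2 mm. A picture is of the moment at which its call begins: read the wrist's pose just before it. camera_info takes no time and is no camera call.
A pose or a line that the arm cannot do raises arm.MotionError and nothing moves.
- ticket.finish_job(): hands the job in; it is judged then, once.
Readings, each from a call of its own:
- arm.read_time(): time.
- arm.read_joint_positions(): joint angles.
- arm.read_dq(): joint speeds.
- arm.read_effort(): joint torques, N m.
- arm.read_tool_pos(): TCP position.
- arm.read_eef_rot(): TCP orientation.
- arm.read_ft_force(): force on the tool from outside, world axes, zero at the start.
- arm.read_wrist_torque(): the same for the moment, N m.
- arm.read_opening(): opening from 0.0 (shut) to 1.0 (fully open).
- arm.read_finger_force(): force on a finger pad.
Only numpy, scipy, OpenCV 4.12 (cv2) and the standard library are available. Lean on these libraries where they do the work, as an engineer would, in place of code of your own. Each camera call takes 0.05 s, during which the arm holds its last target. There are 200 camera calls.

## Working session

There is one attempt and no reset: what is moved stays moved. The work goes in short steps, each a Python script; the robot and the scene stay as the last script left them, time stands still between calls to the robot, and variables do not carry over. Pictures are saved under pics/ and viewed, at most 10 in all, crops included, and the job is handed in when it is done.

```bash
ls; mkdir -p pics; python3 - <<'E'
from station import arm, snapshot, camera_info
import cv2, numpy as np
for n in ("scene","top"):
    im=snapshot(n); cv2.imwrite(f"pics/{n}0.png",im); c=camera_info(n)
    R=np.array(c["R"]);print(n,c["fx"],c["fy"],c["cx"],c["cy"],c["dist_coeffs"],"cam at",-R.T@np.array(c["t"]),R.round(3).tolist())
print(camera_info("wrist")); print(arm.read_time(),arm.read_eef_rot(),arm.read_ft_force())
E
```

```text
pics
scene 461.4511213553219 461.4511213553219 329.36659449769746 236.58511575769134 [-0.05087811  0.          0.          0.          0.        ] cam at [0.19564033 0.33003552 0.95478334] [[-0.708, -0.707, 0.011], [-0.627, 0.621, -0.47], [0.325, -0.34, -0.883]]
top 533.4031328522718 533.4031328522718 318.92196306339014 243.78891981945512 [-0.05697906  0.          0.          0.          0.        ] cam at [ 0.32571052 -0.0080528   1.29146388] [[0.022, -1.0, -0.017], [-0.988, -0.019, -0.154], [0.154, 0.02, -0.988]]
{'fx': 333.96311669003995, 'fy': 333.96311669003995, 'cx': 319.15776215470646, 'cy': 241.0831719465734, 'dist_coeffs': array([-0.04238255,  0.        ,  0.        ,  0.        ,  0.        ]), 'T_tool_cam': array([[ 3.92926357e-05, -9.63892225e-01, -2.66292654e-01,
         6.72145798e-02],
       [ 9.99999874e-01, -9.54404046e-05,  4.93017336e-04,
         6.01068211e-04],
       [-5.00630655e-04, -2.66292640e-01,  9.63892099e-01,
        -7.08181962e-02],
       [ 0.00000000e+00,  0.00000000e+00,  0.00000000e+00,
         1.00000000e+00]])}
0.1 [ 1.98514479e-01  9.80097237e-01 -1.16332780e-03 -2.34541074e-04] [-0.35822569 -0.42213115  0.12669935]
```

View pics/top0.png

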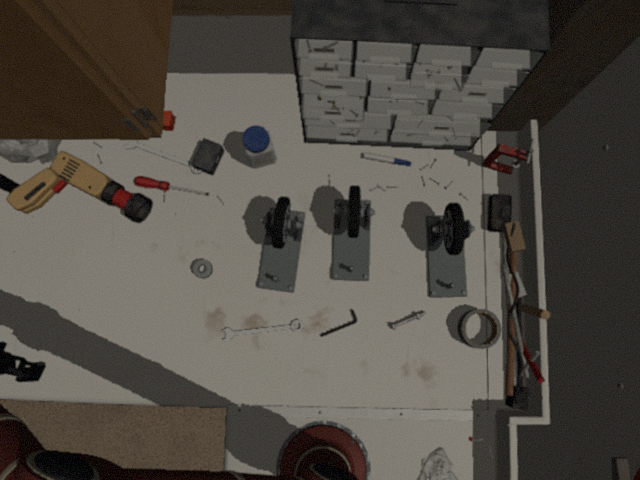

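View pics/scene0.png

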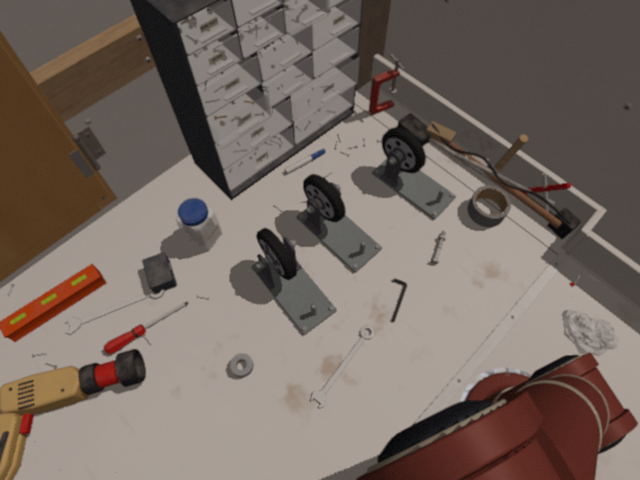

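The top view shows the collar at about (202,268), wheels at about (279,222), (353,211) and (454,229), and plates running down the image from them. I'll zoom in for the plate corners and posts.

```bash
python3 - <<'E'
import cv2
im=cv2.imread("pics/top0.png")[175:305,240:480]
im=cv2.convertScaleAbs(im,alpha=2.2)
cv2.imwrite("pics/crop1.png",cv2.resize(im,None,fx=3.3,fy=3.3,interpolation=cv2.INTER_CUBIC))
E
```

```text
(no output)
```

View pics/crop1.png

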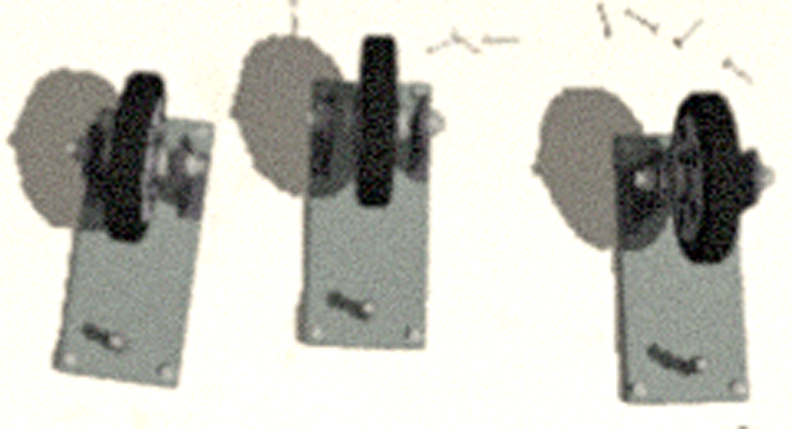

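The crop shows the plate corners (a FR (178,385), BR (213,123); b FR (426,347), BR (430,86); c FR (747,400), BL (615,135)) and the bright post tips at a (118,342), b (368,310) and c (700,365).

```bash
cat > h.py <<'E'
from station import arm, snapshot, camera_info, ticket
import cv2, numpy as np
from scipy.spatial.transform import Rotation as Rn
def ray(n,px,z,pose=None):
    "pixel -> world point on plane z; pose=(pos,quat) for the wrist camera"
    c=camera_info(n); K=np.array([[c["fx"],0,c["cx"]],[0,c["fy"],c["cy"]],[0,0,1]])
    u=cv2.undistortPoints(np.array([[px]],float),K,np.array(c["dist_coeffs"]))[0,0]
    d=np.array([*u,1.])
    if n=="wrist":
        T=np.array(c["T_tool_cam"]);R=Rn.from_quat(pose[1]).as_matrix()
        o=np.array(pose[0])+R@T[:3,3]; d=R@T[:3,:3]@d
    else:
        R=np.array(c["R"]); o=-R.T@np.array(c["t"]); d=R.T@d
    return o+d*(z-o[2])/d[2]
def quat(phi):
    "tool down, tool y (closing line) at world yaw phi"
    y=np.array([np.cos(phi),np.sin(phi),0]);z=np.array([0,0,-1.]);x=np.cross(y,z)
    return Rn.from_matrix(np.c_[x,y,z]).as_quat()
E
python3 - <<'E'
from h import *
f=lambda p,z: ray("top",(p[0]/3.3+240,p[1]/3.3+175),z)
P={"a":[(57,368),(178,385),(213,123)],"b":[(303,343),(426,347),(430,86),(315,83)],"c":[(628,402),(747,400),(615,135)]}
T={"a":(118,342),"b":(368,310),"c":(700,365)}
for k in P:
    q=[f(p,.01)[:2] for p in P[k]]; print(k,"corners",np.round(q,3).tolist(),"post",f(T[k],.055).round(4))
print("collar",ray("top",(202,268),.02))
for z in (.35,.3,.25):
  for x,y in ((.6,.1),(.75,.1),(.75,-.3),(.6,-.3),(.7,.25)):
    print(z,x,y,[arm.ik([x,y,z],quat(a)) is not None for a in (-1.57,0,1.57)],end=" ")
E
```

```text
a corners [[0.419, 0.164], [0.408, 0.076], [0.603, 0.055]] post [0.4346 0.1158 0.055 ]
b corners [[0.441, -0.015], [0.439, -0.104], [0.634, -0.106], [0.635, -0.02]] post [ 0.4608 -0.06    0.055 ]
c corners [[0.402, -0.251], [0.405, -0.338], [0.6, -0.244]] post [ 0.4264 -0.2936  0.055 ]
collar [0.45958287 0.29856147 0.02      ]
0.35 0.6 0.1 [True, True, True] 0.35 0.75 0.1 [True, True, True] 0.35 0.75 -0.3 [True, True, True] 0.35 0.6 -0.3 [True, True, True] 0.35 0.7 0.25 [True, True, True] 0.3 0.6 0.1 [True, True, True] 0.3 0.75 0.1 [True, True, True] 0.3 0.75 -0.3 [True, True, True] 0.3 0.6 -0.3 [True, True, True] 0.3 0.7 0.25 [True, True, True] 0.25 0.6 0.1 [True, True, True] 0.25 0.75 0.1 [True, True, True] 0.25 0.75 -0.3 [True, True, True] 0.25 0.6 -0.3 [True, True, True] 0.25 0.7 0.25 [True, True, True]
```

```bash
cat >> h.py <<'E'
ST={"a":(np.array([.4365,.1165]),-.112),"b":(np.array([.463,-.060]),-.018),"c":(np.array([.4275,-.294]),.035)}
ZP=.213
def frame(k):
    p,w=ST[k]; ex=np.array([np.cos(w),np.sin(w)]); return p+.125*ex,ex,np.array([-ex[1],ex[0]]),w
def push(k,s,stop=5.5,zhi=.28,maxo=.03):
    "s=+1: from the right side push to the left. Returns log of (offset of finger face rel. mid-plane, force)"
    c,ex,ey,w=frame(k); q=quat(w); P=lambda o,z:[*(c+ey*o),z]
    o=-s*.042
    arm.movep(P(o,zhi),q); arm.line_to(P(o,ZP),.12); arm.pause(.15)
    b=np.array(arm.read_ft_force()); log=[]; f=0
    while s*o<maxo:
        o+=s*(.001 if f<.8 and s*o<-.03 else .0004*(2 if s*o<.015 and f<2 else 1))
        arm.line_to(P(o,ZP),.025); 
        f=-s*float((np.array(arm.read_ft_force())-b)[:2]@ey)
        log.append((round(s*o*1000+11,1),round(f,1)))
        if f>stop: break
    if f>3: arm.pause(.3); f=-s*float((np.array(arm.read_ft_force())-b)[:2]@ey); log.append(("held",round(f,1)))
    arm.line_to(P(-s*.042,ZP),.15); arm.line_to(P(-s*.042,zhi),.2)
    return log
E
python3 - <<'E'
from h import *
t=arm.read_time(); arm.move_gripper(0.0); print(arm.read_time()-t)
print(push("a",1)); print(arm.read_time())
E
```

```text
0.7667
[(-30.0, 0.0), (-29.0, -0.8), (-28.0, -0.1), (-27.0, -0.6), (-26.0, -0.4), (-25.0, -0.2), (-24.0, -0.3), (-23.0, -0.9), (-22.0, -0.1), (-21.0, -1.2), (-20.0, -1.1), (-19.0, -0.3), (-18.2, 0.2), (-17.4, -0.9), (-16.6, 0.1), (-15.8, -0.1), (-15.0, -0.8), (-14.2, -0.4), (-13.4, -0.8), (-12.6, -1.1), (-11.8, -0.3), (-11.0, -0.8), (-10.2, -1.2), (-9.4, -0.9), (-8.6, -0.0), (-7.8, 0.8), (-7.0, 0.3), (-6.2, -0.1), (-5.4, 0.6), (-4.6, 1.0), (-3.8, 0.4), (-3.0, -0.4), (-2.2, -0.2), (-1.4, 1.8), (-0.6, 3.6), (-0.2, 5.1), (0.2, 5.5), (0.6, 5.7), ('held', 5.0)]
14.575
```

```bash
python3 - <<'E'
from h import *
cv2.imwrite("pics/top1.png",snapshot("top"))
print(push("a",-1)); print(arm.read_time())
cv2.imwrite("pics/top2.png",snapshot("top"))
a=[cv2.convertScaleAbs(cv2.imread(f"pics/top{i}.png")[180:310,215:335],alpha=2) for i in (0,1,2)]
cv2.imwrite("pics/cmp.png",cv2.resize(np.hstack(a),None,fx=2.2,fy=2.2,interpolation=cv2.INTER_CUBIC))
E
```

```text
[(-30.0, 0.3), (-29.0, 0.2), (-28.0, -0.3), (-27.0, -0.5), (-26.0, 0.0), (-25.0, 0.7), (-24.0, -0.0), (-23.0, 0.5), (-22.0, 1.2), (-21.2, 0.1), (-20.2, 0.6), (-19.2, 1.0), (-18.4, 0.6), (-17.6, 1.2), (-16.8, 0.6), (-16.0, 1.3), (-15.2, 1.9), (-14.4, 1.2), (-13.6, 0.6), (-12.8, 1.2), (-12.0, 0.7), (-11.2, 0.4), (-10.4, 0.7), (-9.6, 0.8), (-8.8, 0.5), (-8.0, 2.0), (-7.6, 3.7), (-7.2, 4.6), (-6.8, 5.6), ('held', 5.6)]
24.2583
```

View pics/cmp.png

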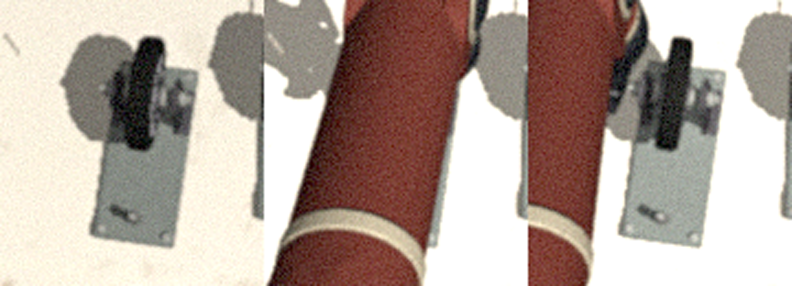

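Comparing the three panels, wheel a is turned right-leaning in the third one (tyre a straight strip near (675,95), cheeks visible on both sides). Together with the 14 mm of free travel at about 1 N between two firm stops, this shows wheel a is worn, and it has now been pressed against both stops. Next I'll look closely at the post and the collar.

```bash
python3 - <<'E'
from h import *
import json
q=quat(-1.6827)
c=np.array([.4596,.2986])
print([arm.ik([*p,z],q) is not None for p in (ST["a"][0],c) for z in (.08,.1,.25)])
poses=[]
for i,p in enumerate((ST["a"][0],c)):
    if i==0: arm.movep([p[0]+.04,p[1]+.12,.26],q); arm.move_gripper(1.0)
    arm.line_to([*p,.24],.25); arm.pause(.2)
    poses.append([list(map(float,arm.read_tool_pos())),list(map(float,arm.read_eef_rot()))])
    cv2.imwrite(f"pics/w{i}.png",snapshot("wrist"))
json.dump(poses,open("poses.json","w")); print(poses,arm.read_time())
a=[cv2.convertScaleAbs(cv2.imread(f"pics/w{i}.png"),alpha=1.6)[:,120:520] for i in (0,1)]
cv2.imwrite("pics/w01.png",np.hstack(a))
E
```

```text
[True, True, True, True, True, True]
[[[0.43713005462198895, 0.11820223511908914, 0.2399630624223877], [0.9985281099592453, -0.0542354730834499, 0.000333203133761822, -0.00012671346962802186]], [[0.4598181011178886, 0.29682787859579063, 0.24036176326339914], [0.9983451919286926, -0.05750543401844261, -1.7275944173536528e-05, 5.012738068243218e-05]]] 28.45
```

View pics/w01.png

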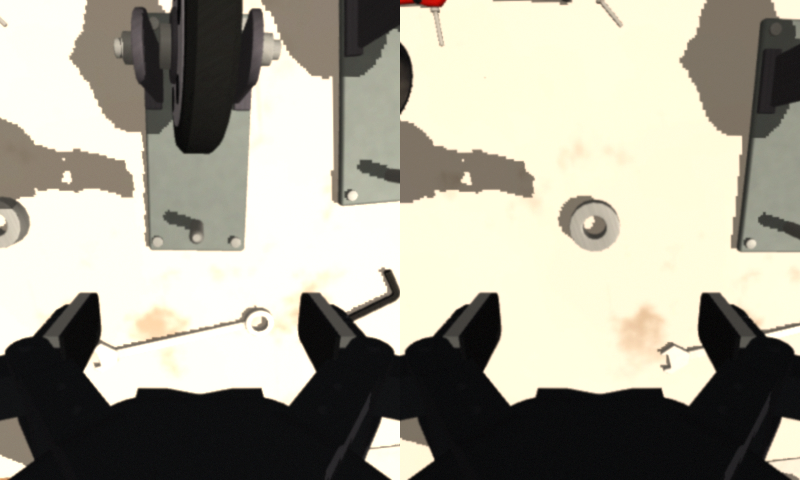

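The left half shows wheel a leaning right (tyre bottom near (200,150)), with the post from its foot at about (196,228) to its tip at about (197,239). The right half shows the collar centred at about (595,225), which is column 315 in the full frame.

```bash
python3 - <<'E'
from h import *
import json
P=json.load(open("poses.json"))
print("tip",ray("wrist",(317,239),.055,P[0]),"foot",ray("wrist",(316,228),.01,P[0]))
for n,px in (("FL",(267,248)),("FR",(363,249))): print(n,ray("wrist",px,.01,P[0]))
g=cv2.cvtColor(cv2.imread("pics/w1.png"),cv2.COLOR_BGR2GRAY)[190:262,270:360]
m=((g>60)&(g<112)).astype(np.uint8); print("g",g[36,20:70].tolist())
c=cv2.HoughCircles(cv2.medianBlur(g,5),cv2.HOUGH_GRADIENT,1,50,param1=60,param2=12,minRadius=19,maxRadius=30); print(c)
if c is not None: print("collar",ray("wrist",(c[0,0,0]+270,c[0,0,1]+190),.02,P[1]))
print("manual",ray("wrist",(315,224.5),.02,P[1]), "edges",ray("wrist",(291,224.5),.02,P[1]),ray("wrist",(340,224.5),.02,P[1]))
print([arm.ik([.44,.118,z],quat(1.459)) for z in (.09,.25)])
E
```

```text
tip [0.43632521 0.1207207  0.055     ] foot [0.43492449 0.12211973 0.01      ]
FL [0.4207357  0.17008129 0.01      ]
FR [0.4100023  0.08040091 0.01      ]
g [99, 108, 109, 110, 111, 112, 111, 110, 111, 114, 120, 124, 112, 100, 128, 152, 160, 161, 160, 158, 149, 131, 109, 83, 72, 72, 73, 71, 72, 72, 72, 72, 72, 71, 65, 58, 73, 100, 113, 116, 117, 117, 119, 121, 123, 122, 122, 126, 133, 141]
[[[42.5 34.5 27.1]]]
collar [0.4632345  0.30306162 0.02      ]
manual [0.46297845 0.30084556 0.02      ] edges [0.46544034 0.32212652 0.02      ] [0.46042165 0.27868281 0.02      ]
[array([ 0.29031744,  0.90756287, -0.9651787 ,  2.14812816,  1.17455218,
        0.77858607, -0.0169617 ]), array([ 0.43067474,  0.63581886, -1.14807242,  2.01213636,  0.71524341,
        0.9716284 ,  0.37314535])]
```

```bash
python3 - <<'E'
from h import *
q=quat(1.459); c=[.463,.3008]
arm.movep([*c,.20],q); arm.line_to([*c,.085],.15); arm.line_to([*c,.079],.05); arm.pause(.1)
print(arm.read_tool_pos(),arm.read_ft_force())
arm.move_gripper(0.0,40); print(arm.read_opening(),arm.read_finger_force(),arm.read_ft_force(),arm.read_tool_pos())
arm.line_to([*c,.20],.15)
p=[.4375,.1213]
arm.movep([p[0],p[1],.19],q); arm.pause(.2)
print(arm.read_opening(),arm.read_tool_pos(),arm.read_ft_force(),arm.read_time())
cv2.imwrite("pics/w3.png",snapshot("wrist")); cv2.imwrite("pics/s3.png",snapshot("scene"))
s=cv2.imread("pics/s3.png")[200:340,200:400]
cv2.imwrite("pics/v3.png",np.hstack([cv2.convertScaleAbs(cv2.imread("pics/w3.png")[:,120:520],alpha=1.6),cv2.resize(cv2.convertScaleAbs(s,alpha=1.6),(400,280)).copy() if 0 else cv2.copyMakeBorder(cv2.resize(cv2.convertScaleAbs(s,alpha=1.6),(400,280)),0,200,0,0,cv2.BORDER_CONSTANT)]))
E
```

```text
[0.46314394 0.30080477 0.07929483] [-0.5752212  -1.44091541 -0.35068593]
0.5224550935419743 40.34633249044418 [-1.24075906 -1.54719779  4.93292889] [0.46304756 0.30097041 0.07959876]
0.520138763339311 [0.4378387  0.12316378 0.19026092] [-0.09183532  0.15633785 -0.71414848] 33.7333
```

View pics/v3.png

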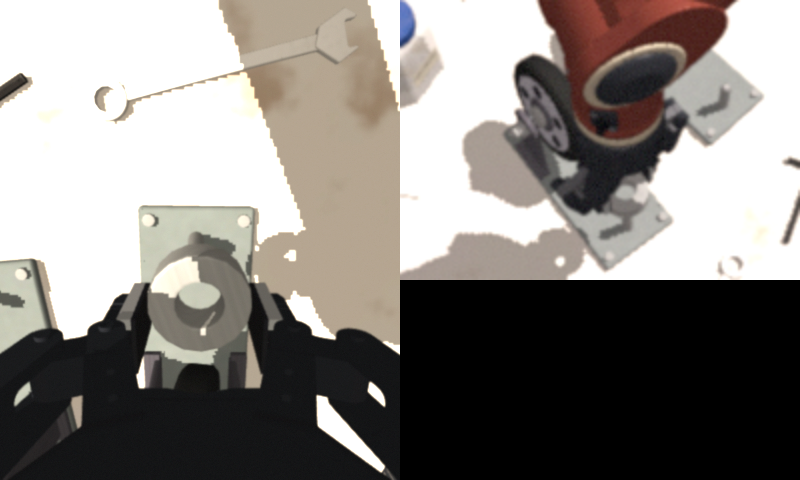

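The view shows the collar held level (centre at about (200,297), full-frame column 320), with the post's foot and shaft emerging behind it at about (196,238).

```bash
python3 - <<'E'
from h import *
po=(arm.read_tool_pos(),arm.read_eef_rot())
print("foot",ray("wrist",(316,236),.012,po)); 
# collar was gripped with centre at z=.01 for TCP .0794: top now at
zt=.19026-.0794+.02
for px in ((269,297),(371,297),(320,247),(320,347)): print(ray("wrist",px,zt,po)) # upper face extents
T=po
print("plate FL/FR",ray("wrist",(376,208),.01,po),ray("wrist",(260,206),.01,po))
E
```

```text
foot [0.43527466 0.1212637  0.012     ]
[0.42900234 0.10280128 0.13086   ]
[0.43378075 0.14586237 0.13086   ]
[0.40937171 0.12673767 0.13086   ]
[0.4555228  0.12168271 0.13086   ]
plate FL/FR [0.41894315 0.16898981 0.01      ] [0.4077399  0.08159117 0.01      ]
```

```bash
cat > d.py <<'E'
from h import *
import sys
p=[float(sys.argv[1]),float(sys.argv[2])]
arm.line_to([*p,.15],.1); arm.line_to([*p,.14],.05); arm.pause(.3)
b=np.array(arm.read_ft_force()); print(arm.read_tool_pos().round(4) if hasattr(arm.read_tool_pos(),"round") else arm.read_tool_pos())
z=.14; ok=True
while z>.092:
    z-=.002; arm.line_to([*p,z],.04); f=np.array(arm.read_ft_force())-b
    if f[2]>5 or np.linalg.norm(f[:2])>8: ok=False; break
arm.pause(.1); print("ok",ok,z,np.array(arm.read_tool_pos()).round(4),(np.array(arm.read_ft_force())-b).round(1),arm.read_opening(),arm.read_time())
E
python3 d.py .439 .1215
```

```text
[0.4391 0.1215 0.1401]
ok True 0.09199999999999997 [0.439  0.1215 0.092 ] [-0.3  1.7 -0.2] 0.5196961913783168 41.1333
```

```bash
python3 - <<'E'
from h import *
arm.move_gripper(0.8); arm.pause(.2)
arm.line_to([.439,.1215,.16],.1); arm.line_to([.439,.1215,.22],.2); arm.pause(.3)
po=(arm.read_tool_pos(),arm.read_eef_rot()); cv2.imwrite("pics/w4.png",snapshot("wrist")); 
# clear the scene camera's view, toward the left
arm.line_to([.44,.30,.25],.25); arm.pause(.2); cv2.imwrite("pics/s4.png",snapshot("top")); print(arm.read_time(),arm.read_ft_force())
w=cv2.convertScaleAbs(cv2.imread("pics/w4.png")[:,120:520],alpha=1.6)
s=cv2.resize(cv2.convertScaleAbs(cv2.imread("pics/s4.png")[180:310,215:335],alpha=2),(400,433))
cv2.imwrite("pics/v4.png",np.hstack([w,cv2.copyMakeBorder(s,0,47,0,0,cv2.BORDER_CONSTANT)]))
E
```

```text
44.45 [ 0.2297794   0.24894839 -0.24080439]
```

View pics/v4.png

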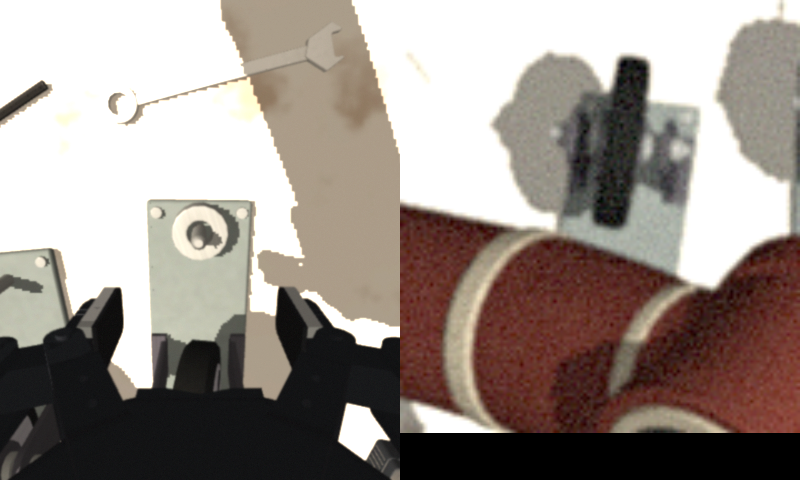

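The left half shows the collar lying flat round the post at (200,232). I'll check the lean numerically against the first picture before handing in.

```bash
python3 - <<'E'
from h import *
for n in ("top0","top2","s4"):
    g=cv2.cvtColor(cv2.imread(f"pics/{n}.png"),cv2.COLOR_BGR2GRAY)[:,255:306]
    print(n,[(r,round(float(np.mean(np.where(g[r]<22)[0]))+255,1),int((g[r]<22).sum())) for r in (200,206,212,220,228,236,242) if (g[r]<22).any()])
E
```

```text
top0 [(200, 283.5, 10), (206, 281.5, 10), (212, 279.5, 10), (220, 274.6, 9), (228, 274.0, 15), (236, 275.5, 10), (242, 276.5, 12)]
top2 [(200, 276.3, 13), (206, 271.9, 15), (212, 271.0, 11), (220, 272.2, 9), (228, 276.5, 12), (236, 278.2, 5), (242, 277.9, 8)]
s4 [(200, 284.5, 8), (206, 283.9, 7), (212, 284.0, 3), (220, 277.7, 6), (228, 275.6, 10), (236, 279.0, 7), (242, 278.0, 9)]
```

```bash
python3 -c "
from h import *
print(ticket.finish_job(),arm.read_time())"
```

```text
the job is handed in; nothing more can be done
the job is handed in; nothing more can be done
```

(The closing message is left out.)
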